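Reverse the row of rock cores for the microscope

TASK

Move the four rock cores from the wooden rack to the blue rack so that their order is reversed: the core nearest the red end of the wooden rack goes into the blue rack's cradle farthest from its red end, the next core into the next cradle, and so on. Lay each core centred across both supports of its cradle and set it down gently; do not drop it.

Things in the scene. Friction and masses are not known exactly. Their poses are not given: they have to be found in the camera images.
- wood_rack: Wooden start rack, fixed, any yaw; sizes in mm. Brown board 92 (x) by 230 (y), 8 thick, with four pale wooden cradles in a row along y. Origin: on the table surface under the middle of the row; z up. Cradles centred at x = 0, y = -84, -28, 28, 84. A 20 mm red band across the board marks its +y end (y 104 to 124); the plain end is at y = -106.
- blue_rack: Empty rack, fixed, any yaw, sizes in mm: blue plate, aluminium cradles; origin, cradle places, red +y end and sizes as the wooden rack. A cradle is two 35 high, 38 wide (y), 8 thick supports at x = -30 and 30 with 90 degree V notches, open between them down to z = 8. A core lies along the rack's x, centred at x = 0, axis at z = 37; the notch centres it sideways.
- core_basalt: near-black (basalt) rock core with two thin veins: cylinder 26 mm diameter, 82 long, about 0.08 to 0.15 kg. Origin: its centre; x along its axis (may be rolled about x). Starts in its wooden cradle, axis 37 mm above the table, 30 mm clear to the next core. The middle 52 mm of its length, between the supports, is free for fingers on both sides.
- core_granite: pink (granite) rock core with two thin veins: cylinder 26 mm diameter, 82 long, about 0.08 to 0.15 kg. Origin: its centre; x along its axis (may be rolled about x). Starts in its wooden cradle, axis 37 mm above the table, 30 mm clear to the next core. The middle 52 mm of its length, between the supports, is free for fingers on both sides.
- core_limestone: cream (limestone) rock core with two thin veins: cylinder 26 mm diameter, 82 long, about 0.08 to 0.15 kg. Origin: its centre; x along its axis (may be rolled about x). Starts in its wooden cradle, axis 37 mm above the table, 30 mm clear to the next core. The middle 52 mm of its length, between the supports, is free for fingers on both sides.
- core_serpentinite: dark green (serpentinite) rock core with two thin veins: cylinder 26 mm diameter, 82 long, about 0.08 to 0.15 kg. Origin: its centre; x along its axis (may be rolled about x). Starts in its wooden cradle, axis 37 mm above the table, 30 mm clear to the next core. The middle 52 mm of its length, between the supports, is free for fingers on both sides.
- cradle_basalt: Pale wooden cradle in which the near-black (basalt) core lies at the start; fixed on the wooden rack, one of four alike, so it records that core's first place. V supports as on the blue rack. Origin: on the table surface under the cradle's middle; axes parallel to the wooden rack's.
- cradle_granite: Pale wooden cradle in which the pink (granite) core lies at the start; fixed on the wooden rack, one of four alike, so it records that core's first place. V supports as on the blue rack. Origin: on the table surface under the cradle's middle; axes parallel to the wooden rack's.
- cradle_limestone: Pale wooden cradle in which the cream (limestone) core lies at the start; fixed on the wooden rack, one of four alike, so it records that core's first place. V supports as on the blue rack. Origin: on the table surface under the cradle's middle; axes parallel to the wooden rack's.
- cradle_serpentinite: Pale wooden cradle in which the dark green (serpentinite) core lies at the start; fixed on the wooden rack, one of four alike, so it records that core's first place. V supports as on the blue rack. Origin: on the table surface under the cradle's middle; axes parallel to the wooden rack's.
There are look-alikes about, which are no part of the job. Leave any yellow look-alike of the core_limestone alone.

How it is judged:
By the outcome, as a careful person would: the job done as asked, in the order asked, and still so for the second after the job is handed in, with the robot touching nothing.
It also fails if it takes over 109 s, if anything falls off the work surface, if the arm or the gripper's body presses on something with over 40 N, if the wrist force passes 120 N, or if a joint passes its speed limit or range.

ROBOT

A 6-joint arm with a two-finger parallel gripper is mounted at the origin on the work surface. World frame = base frame: x ahead of the robot, y to its left, z up, the work surface at z = 0. Lengths are in mm, angles in rad, forces in N, time in s.
With the tool pointing down it reaches from about 275 to 825 mm from the base axis. Payload 4.9 kg.
Tool frame: the origin (TCP) lies at the very end of the fingers, on their centre line; the grasp point (between the pads) lies 19 mm behind it; z points along the fingers, y is the direction in which the jaws open and shut (so a half turn about z gives the same grasp; the last joint's range is limited). The gripper opens to 85 mm and grips with 20 to 120 N. Pads are 22 mm wide; open, the fingers measure 114 mm over their backs; the gripper's body (76 mm by 85 mm) begins 54 mm behind the grasp point. The pads swing forward as they close: fully open they stand 13 mm farther back than shut.
Start: joints at [-1.302, 0.326, -0.193, 1.052, 0, 1.437], TCP at [215.611, -505.995, 231.281] pointing down, gripper open.
Joint ranges: [-2.65, 2.65], [-0.97, 1.79], [-1.3, 1.35], [-1.93, 2.1], [-1.47, 1.37], [-3.14, 3.14]. Speed limits (rad/s): [2.57, 2.57, 3.14, 3.14, 3.14, 3.14].

INTERFACE

Orientations are given as [roll, pitch, yaw] about the fixed x, y, z axes, in that order (R = Rz(yaw) Ry(pitch) Rx(roll)).
In Python, from bench import bot, solve_ik, imaging gives the robot as it stands. Calls block until the motion is done:
- bot.move_ptp(position, orientation): joint-space move of the TCP to a pose.
- bot.movel(position, rot=None, max_speed=150, threshold=None): straight line of the TCP; rot=None keeps the orientation; max_speed is the mean speed in mm/s. With threshold (N) it stops when the force on the tool has changed by that much, and returns True; else False.
- bot.move_j(angles): joint-space move.
- bot.grip(opening, effort=None): opening from 0.0 (shut) to 1.0 (fully open); effort is the grip in N (None keeps the last); returns when the fingers have stopped.
- bot.dwell(seconds).
- solve_ik(position, orientation): joint angles nearest the present ones, or None.
- bot.get_state(): the state.
- imaging.capture(name): name is "scene" or "top" or "wrist"; returns the picture (420x560x3 uint8, blue, green, red); there is no depth.
- imaging.camera_model(name): a dict with "K" (3x3 intrinsics, pixels), "position" and "rotation" of the camera in the world. Camera axes: x right, y up, looking along -z (the intrinsics and any distortion apply to the point x, -y, -z); pixel columns grow to the right and rows downward; lengths in mm; the calibration is good to about 2 mm. A picture is of the moment at which its call begins: read the wrist's pose just before it. camera_model takes no time and is no camera call; for the wrist camera it gives the pose at the moment of the call.
A pose or a line that the arm cannot do raises bot.IKError and nothing moves.
- bot.sign_off(): hands the job in, once; it reports no verdict.
The state is a dict: "t": time; "qpos": joint angles; "joint_velocities": joint speeds; "effort": joint torques, N m; "tcp_pos": TCP position; "orientation": TCP orientation; "contact_force": force on the tool from outside, world axes, zero at the start; "wrist_torque": the same for the moment, N m; "opening": opening from 0.0 (shut) to 1.0 (fully open).
Only numpy, scipy, OpenCV 4.12 (cv2) and the standard library are available. Lean on these libraries where they do the work, as an engineer would, in place of code of your own. Each camera call takes 0.05 s, during which the arm holds its last target.

## Working session

There is one attempt and no reset: what is moved stays moved. The work goes in short steps, each a Python script; the robot and the scene stay as the last script left them, time stands still between calls to the robot, and variables do not carry over. Pictures are saved under pics/ and viewed, and the job is handed in when it is done.

```bash
mkdir -p pics; ls
python3 - <<'E'
from bench import bot, solve_ik, imaging
import cv2
for n in ["scene","top","wrist"]:
    cv2.imwrite(f"pics/{n}0.png",imaging.capture(n)); m=imaging.camera_model(n); print(n,m)
print(bot.get_state())
E
```

```text
pics
scene {'K': array([[540.08592672,   0.        , 270.64648475],
       [  0.        , 540.08592672, 215.24995421],
       [  0.        ,   0.        ,   1.        ]]), 'position': array([1319.78859588, -103.140146  ,  597.28797285]), 'rotation': array([0.97099039, 0.00927542, 1.461035  ])}
top {'K': array([[480.37452561,   0.        , 283.6380377 ],
       [  0.        , 480.37452561, 207.41606836],
       [  0.        ,   0.        ,   1.        ]]), 'position': array([381.44225736,  -2.34813755, 959.12341614]), 'rotation': array([ 0.13804634, -0.03838102, -1.55285157])}
wrist {'K': array([[305.50478011,   0.        , 277.29329787],
       [  0.        , 305.50478011, 211.70436763],
       [  0.        ,   0.        ,   1.        ]]), 'position': array([ 286.4709098 , -475.19647035,  373.24100462]), 'rotation': array([-3.06769567e-01,  1.10660017e-03, -1.16867192e+00])}
{'t': 0.15, 'qpos': array([-1.30219769e+00,  3.26789733e-01, -1.93348114e-01,  1.05199306e+00,
       -6.09857448e-06,  1.43659962e+00]), 'joint_velocities': array([ 0.00055605, -0.00293119,  0.00467296, -0.00251396,  0.00145867,
       -0.00188487]), 'effort': array([ 4.45062360e-04, -4.43704319e+01,  2.62664938e+01,  1.04226521e-02,
       -1.48418171e-04, -8.71353592e-06]), 'tcp_pos': array([ 215.48873882, -505.55307819,  230.67524775]), 'orientation': array([-3.14026925e+00, -1.72515705e-04,  4.02795232e-01]), 'contact_force': array([-0.11185084, -0.50403331,  0.26269465]), 'wrist_torque': array([ 0.00029968,  0.04928491, -0.02343691]), 'opening': 1.0001365387302965}
```

View pics/top0.png

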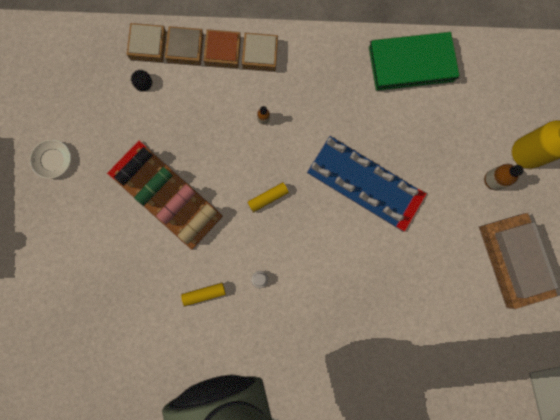

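View pics/scene0.png

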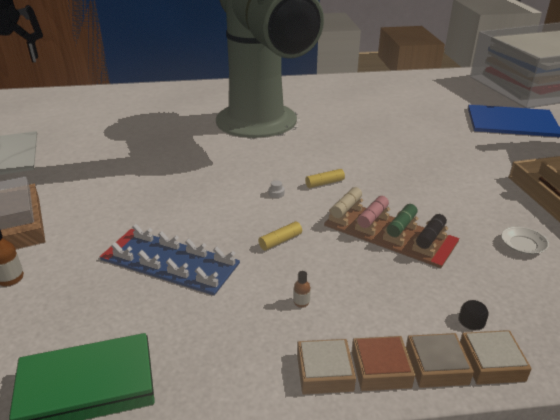

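View pics/wrist0.png

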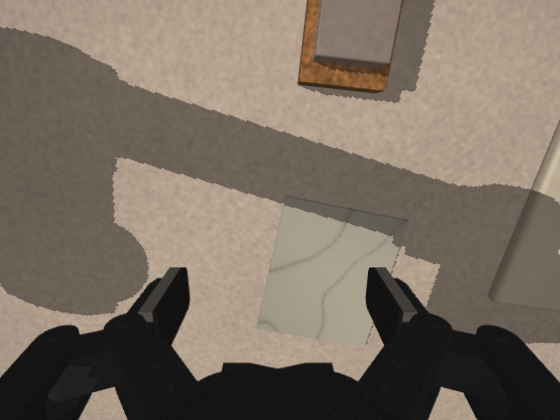

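The top view shows the wooden rack at about (165,195), with its red end at (128,158). From the red end the cores are basalt (132,165), serpentinite (154,186), granite (175,204) and limestone (198,224). The blue rack is at (366,183), with its red end at (412,210). 

What could be mistaken for the limestone core: the yellow cylinders on the table at (267,196) and (203,294). The cream one in the rack at (198,224) is the real one. The dark cap at (141,80) could be taken for basalt, but it isn't in the rack.

```bash
cat > h.py <<'E'
import numpy as np, cv2
from scipy.spatial.transform import Rotation as R
def ray(px,m):
    px=np.atleast_2d(px).astype(float); K=m['K']
    x=(px[:,0]-K[0,2])/K[0,0]; y=(px[:,1]-K[1,2])/K[1,1]
    d=np.c_[x,-y,-np.ones(len(x))]
    return R.from_euler('xyz',m['rotation']).apply(d)
def plane(px,m,z):
    d=ray(px,m); c=np.array(m['position']); t=(z-c[2])/d[:,2]
    return (c+d*t[:,None])
def proj(P,m):
    P=np.atleast_2d(P); c=R.from_euler('xyz',m['rotation']).inv().apply(P-np.array(m['position']))
    K=m['K']; return np.c_[K[0,2]+K[0,0]*c[:,0]/-c[:,2], K[1,2]-K[1,1]*c[:,1]/-c[:,2]]
def biggest(mask):
    n,l,s,c=cv2.connectedComponentsWithStats(mask.astype(np.uint8))
    i=1+np.argmax(s[1:,4]); return l==i,s[i],c[i]
def rackpose(o,yaw,P): # rack-frame pts -> world
    P=np.atleast_2d(P).astype(float); return R.from_euler('z',yaw).apply(P)+np.array([o[0],o[1],0])
E
python3 - <<'E'
from h import *
from bench import imaging
m=imaging.camera_model('top'); im=cv2.imread('pics/top0.png'); hsv=cv2.cvtColor(im,cv2.COLOR_BGR2HSV)
H,S,V=[hsv[...,i].astype(int) for i in range(3)]
red=((H<6)|(H>174))&(S>180)&(V>90)
blue=(H>100)&(H<125)&(S>130)&(V>50)
roi=np.zeros(red.shape,bool)
for n,(x0,y0,x1,y1),base in [('wood',(100,130,230,255),((H>5)&(H<18)&(S>110)&(V>40))),('blue',(300,130,430,235),blue)]:
    roi[:]=0; roi[y0:y1,x0:x1]=1
    r,_,rc=biggest(red&roi); 
    mk=((base|red)&roi).astype(np.uint8); mk=cv2.morphologyEx(mk,cv2.MORPH_CLOSE,np.ones((9,9)));mk,_,_=biggest(mk)
    c=np.argwhere(mk)[:,::-1]
    P=plane(c,m,8)[:,:2].astype(np.float32)
    rect=cv2.minAreaRect(cv2.convexHull(P)); print(n,rect)
    rp=plane(rc,m,8)[0,:2]; d=rp-np.array(rect[0]); 
    bx=cv2.boxPoints(rect); e1=bx[1]-bx[0]; e2=bx[2]-bx[1]; L=e1 if np.hypot(*e1)>np.hypot(*e2) else e2
    L=L/np.hypot(*L); L*=np.sign(L@d); o=np.array(rect[0])-9*L; yaw=np.arctan2(L[1],L[0])-np.pi/2
    print('red',rp,'along',d@L,'origin',o,'yaw',yaw, np.degrees(yaw))
    for y in (-84,-28,28,84): print(rackpose(o,yaw,[0,y,37])[0].round(1),proj(rackpose(o,yaw,[0,y,37]),m).round(0))
E
python3 -c "
import cv2;im=cv2.imread('pics/top0.png');cv2.imwrite('pics/crop.png',cv2.resize(im[125:255,95:235],None,fx=4,fy=4,interpolation=2))"
```

```text
wood ((536.2882080078125, 201.40335083007812), (230.57696533203125, 92.50301361083984), 49.31249237060547)
red [605.37553118 282.05070422] along 106.19330081214359 origin [530.42081022 194.57886267] yaw -0.71013105 -40.68751
[475.7 130.9  37. ] [[197. 223.]]
[512.2 173.3  37. ] [[175. 204.]]
[548.7 215.8  37. ] [[154. 185.]]
[585.2 258.3  37. ] [[133. 166.]]
blue ((568.2971801757812, -204.1332550048828), (226.48358154296875, 89.04962921142578), 59.86832046508789)
red [ 514.26594239 -293.70187804] along 104.58865794229405 origin [ 572.81508064 -196.34938908] yaw -3.6674895 -210.13165
[ 615.  -123.7   37. ] [[329. 156.]]
[ 586.9 -172.1   37. ] [[354. 171.]]
[ 558.8 -220.6   37. ] [[378. 185.]]
[ 530.6 -269.    37. ] [[403. 200.]]
```

View pics/crop.png

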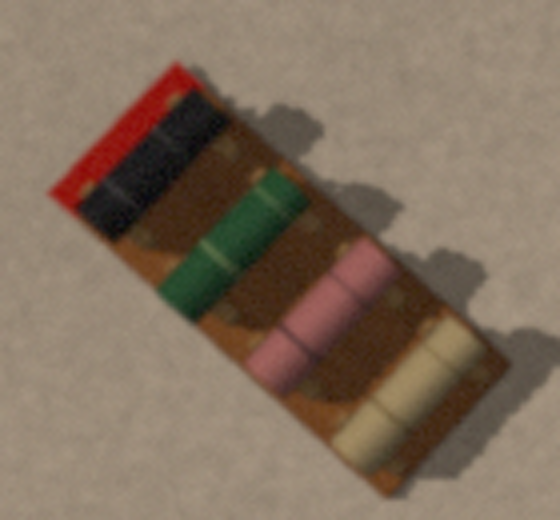

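The cores and cradles line up with the fitted rack, which measures 230.6 x 92.5 mm against 230 x 92 given. The cream core in the crop is the limestone. Next I'll look at both racks with the wrist camera.

Run:
```python
from h import *
from bench import bot,solve_ik,imaging
W=(np.array([530.42,194.58]),-0.7101); B=(np.array([572.8,-196.35]),2.6157)
for n,(o,yw) in dict(W=W,B=B).items():
    for yaw in (yw,yw-np.pi,yw+np.pi):
        for x in (0,-70):
          p=o+x*np.array([np.cos(yaw),np.sin(yaw)])
          q=solve_ik([p[0],p[1],200],[np.pi,0,yaw]); print(n,round(yaw,2),x,None if q is None else np.round(q,2))
```

```text
W -0.71 0 [ 0.22  0.38 -0.2   0.99  0.   -2.21]
W -0.71 -70 [ 0.33  0.32 -0.28  0.97  0.   -2.1 ]
W -3.85 0 [ 0.22  0.38 -0.2   0.99  0.    0.93]
W -3.85 -70 [ 0.13  0.44 -0.1   1.03  0.    0.84]
W 2.43 0 [ 0.22  0.38 -0.2   0.99  0.    0.93]
W 2.43 -70 [ 0.13  0.44 -0.1   1.03  0.    0.84]
B 2.62 0 [-0.45  0.45 -0.09  1.03  0.    0.07]
B 2.62 -70 [-0.46  0.58  0.13  1.12  0.    0.07]
B -0.53 0 [-0.45  0.45 -0.09  1.03  0.   -3.07]
B -0.53 -70 [-0.44  0.33 -0.28  0.97  0.   -3.06]
B 5.76 0 [-0.45  0.45 -0.09  1.03  0.   -3.07]
B 5.76 -70 [-0.44  0.33 -0.28  0.97  0.   -3.06]
```

Run:
```python
from h import *
from bench import bot,solve_ik,imaging
import json
W=(np.array([530.42,194.58]),2.4315); B=(np.array([572.8,-196.35]),2.6157)
out={}
for n,(o,yaw) in dict(B=B,W=W).items():
    p=o-55*np.array([np.cos(yaw),np.sin(yaw)])
    bot.move_ptp([p[0],p[1],230],[np.pi,0,yaw]); bot.dwell(.2)
    m=imaging.camera_model('wrist'); cv2.imwrite(f'pics/w{n}.png',imaging.capture('wrist'))
    out[n]={k:np.array(v).tolist() for k,v in m.items()}
    print(n,bot.get_state()['t'],bot.get_state()['tcp_pos'],p)
    for y in (-84,-28,28,84): print(proj(rackpose(o,yaw if n=='B' else yaw-np.pi,[0,y,37]),m).round(0))
json.dump(out,open('cams.json','w'))
```

```text
B 2.1917 [ 620.01521908 -224.7938968   230.10776619] [ 620.3681903  -223.95918817]
[[357. 137.]]
[[304. 137.]]
[[252. 137.]]
[[200. 137.]]
W 3.875 [572.494594   157.81107409 229.90541059] [572.12658129 158.72527818]
[[199. 136.]]
[[252. 136.]]
[[304. 136.]]
[[356. 136.]]
```

View pics/wB.png

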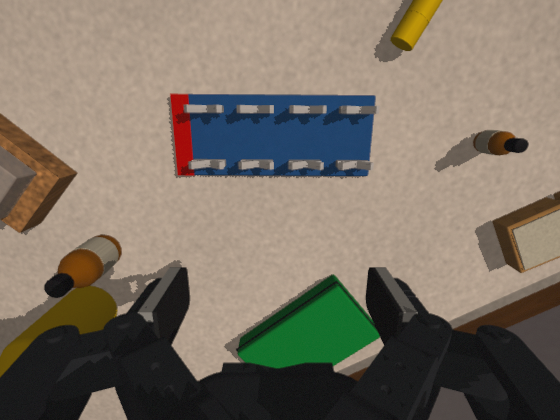

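View pics/wW.png

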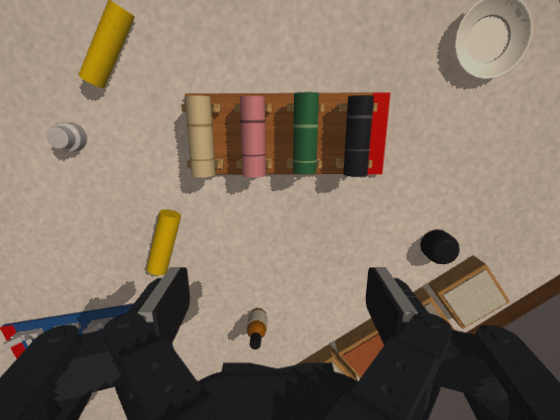

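In the wrist views, the blue rack is centred near (273,136) with its red end left at (182,136). The wooden rack has cream (201,136), pink (253,136), green (305,134) and black (358,136), with the red end right at (378,134). All match my predictions to within 3 px. I'll refine the rack poses from these pictures.

Run:
```python
from h import *
import json
cams=json.load(open('cams.json'))
for n in 'BW':
    m={k:np.array(v) for k,v in cams[n].items()}
    im=cv2.imread(f'pics/w{n}.png'); hsv=cv2.cvtColor(im,cv2.COLOR_BGR2HSV); H,S,V=[hsv[...,i].astype(int) for i in range(3)]
    roi=np.zeros(H.shape,bool); roi[75:195,150:410]=1
    red=((H<6)|(H>174))&(S>170)&(V>80)&roi
    base=((H>100)&(H<125)&(S>100)&(V>40)) if n=='B' else ((H>4)&(H<18)&(S>110)&(V>40))
    r,_,rc=biggest(red)
    mk=cv2.morphologyEx(((base&roi)|red).astype(np.uint8),cv2.MORPH_CLOSE,np.ones((13,13)));mk,_,_=biggest(mk)
    ys,xs=np.nonzero(mk)
    px=np.vstack([np.c_[xs+a,ys+b] for a in(-.5,.5) for b in(-.5,.5)])
    P=plane(px,m,8)[:,:2].astype(np.float32); rect=cv2.minAreaRect(cv2.convexHull(P))
    bx=cv2.boxPoints(rect); e1=bx[1]-bx[0]; e2=bx[2]-bx[1]; L=e1 if np.hypot(*e1)>np.hypot(*e2) else e2
    L=L/np.hypot(*L); L*=np.sign(L@(plane(rc,m,8)[0,:2]-rect[0])); o=np.array(rect[0])-9*L; yaw=np.arctan2(L[1],L[0])-np.pi/2
    print(n,rect[1],o,yaw)
    if n=='B':  # support tops: bright grey
        g=(S<60)&(V>110); g&=cv2.erode(cv2.morphologyEx(mk.astype(np.uint8),cv2.MORPH_CLOSE,np.ones((25,25))),np.ones((3,3))).astype(bool)
        k,l,s,c=cv2.connectedComponentsWithStats(g.astype(np.uint8))
        for i in range(1,k):
            if s[i,4]>40:
                w=plane(c[i],m,35)[0]-np.r_[o,0]; print('  sup',R.from_euler('z',-yaw).apply(w).round(1),s[i])
    else:
        for nm,mm in dict(cream=(H>17)&(H<32)&(S>40)&(V>110),pink=((H<5)|(H>170))&(S>60)&(S<165)&(V>90),green=(H>60)&(H<90)&(S>80),black=(V<45)).items():
            q=np.zeros_like(roi);q[88:182,182:376]=1
            b,s,c=biggest(mm&q); w=plane(c,m,45)[0]-np.r_[o,0]; print('  ',nm,R.from_euler('z',-yaw).apply(w).round(1),s)
```

```text
B (229.89083862304688, 92.54277038574219) [ 575.25980854 -195.490376  ] -3.6766605
  sup [30.2 88.4 35. ] [186 104  22   9 166]
  sup [30.1 64.5 35. ] [216 105   7   8  49]
  sup [30.4 33.7 35. ] [239 105  20   8 148]
  sup [ 30.5 -21.2  35. ] [293 105  17   8 124]
  sup [ 30.3 -76.   35. ] [346 106  16   8 112]
  sup [-27.7  88.3  35. ] [190 160  22   9 158]
  sup [-27.5  65.1  35. ] [215 160  10  10  61]
  sup [-27.5  33.6  35. ] [241 160  19  10 150]
  sup [-27.7  10.1  35. ] [266 160   8  10  50]
  sup [-27.7 -20.6  35. ] [289 161  19   9 118]
  sup [-27.7 -45.1  35. ] [316 161   8   9  41]
  sup [-27.6 -76.2  35. ] [342 161  16   9 116]
W (128.248779296875, 92.16368103027344) [495.77336979 153.74435425] -0.69892627
   cream [ -1.7 -26.8  45. ] [ 187   96   28   82 1831]
   pink [-1.1 27.9 45. ] [ 240   96   26   82 1843]
   green [ 7.9 81.8 45. ] [294 128  23  33 732]
   black [  0.  136.3  45. ] [ 343   96   30   80 1818]
```

Run:
```python
from h import *
import json
cams=json.load(open('cams.json'))
m={k:np.array(v) for k,v in cams['W'].items()}
im=cv2.imread('pics/wW.png'); hsv=cv2.cvtColor(im,cv2.COLOR_BGR2HSV); H,S,V=[hsv[...,i].astype(int) for i in range(3)]
roi=np.zeros(H.shape,bool); roi[75:195,150:410]=1
mk=((((H<18)|(H>174))&(S>140)&(V>40))&roi).astype(np.uint8)
mk=cv2.morphologyEx(mk,cv2.MORPH_OPEN,np.ones((2,2)))
k,l,s,c=cv2.connectedComponentsWithStats(mk); mk=np.isin(l,[i for i in range(1,k) if s[i,4]>60])
ys,xs=np.nonzero(mk); print(xs.min(),xs.max(),ys.min(),ys.max())
px=np.vstack([np.c_[xs+a,ys+b] for a in(-.5,.5) for b in(-.5,.5)])
P=plane(px,m,8)[:,:2].astype(np.float32); rect=cv2.minAreaRect(cv2.convexHull(P))
bx=cv2.boxPoints(rect); e1=bx[1]-bx[0]; e2=bx[2]-bx[1]; L=e1 if np.hypot(*e1)>np.hypot(*e2) else e2
L=L/np.hypot(*L); L*=np.sign(L[0]); o=np.array(rect[0])-9*L; yaw=np.arctan2(L[1],L[0])-np.pi/2
print(rect[1],o,yaw)
q=np.zeros_like(roi);q[88:182,182:376]=1
for nm,mm in dict(cream=(H>17)&(H<32)&(S>40)&(V>110),pink=((H<5)|(H>170))&(S>60)&(S<165)&(V>90),green=(H>55)&(H<95)&(S>60),black=(V<45)).items():
    b=cv2.morphologyEx((mm&q).astype(np.uint8),cv2.MORPH_CLOSE,np.ones((7,3)));b,s,c=biggest(b)
    r=cv2.minAreaRect(np.argwhere(b)[:,::-1].astype(np.float32))
    for z in (40,): w=plane(r[0],m,z)[0]-np.r_[o,0]; print('  ',nm,R.from_euler('z',-yaw).apply(w).round(1),r)
```

```text
204 390 94 174
(210.1219024658203, 91.16361999511719) [539.85031462 203.66403866] -0.7121988
   cream [ -1.5 -94.4  40. ] ((200.88824462890625, 136.04705810546875), (81.83516693115234, 23.23904037475586), 85.60128784179688)
   pink [ -1.1 -39.7  40. ] ((252.5622100830078, 136.41964721679688), (81.19612121582031, 24.060461044311523), 89.09062194824219)
   green [-4.6 16.2 40. ] ((305.5, 133.0), (80.0, 23.0), 90.0)
   black [-2.2 71.2 40. ] ((357.3941345214844, 135.37646484375), (24.61957550048828, 80.76141357421875), 4.39870548248291)
```

The two cameras put both racks about 3 mm apart in the same direction, so it's a common calibration offset. I'll use the mean and check at the first grasp.

```bash
cat >> h.py <<'E'
WO=np.array([531.9,195.4]); WY=-0.7112+np.pi   # tool yaw at wood
BO=np.array([574.0,-195.9]); BY=2.611
def wood(y): return WO+y*np.array([-np.sin(WY-np.pi),np.cos(WY-np.pi)])
def bluep(y): return BO+y*np.array([-np.sin(BY),np.cos(BY)])
E
python3 - <<'E'
from h import *
from bench import bot,imaging
p=wood(84)
bot.grip(.48,40)
bot.move_ptp([*p,110],[np.pi,0,WY])
print(bot.movel([*p,17],max_speed=100,threshold=6)); bot.dwell(.15)
s=bot.get_state(); print(s['t'],s['tcp_pos'],s['opening'],s['contact_force'])
cv2.imwrite('pics/g1.png',imaging.capture('wrist')); cv2.imwrite('pics/g1t.png',imaging.capture('top')[110:260,90:290].repeat(4,0).repeat(4,1))
E
```

```text
False
6.2917 [587.31735984 259.24543747  17.8039976 ] 0.47904847891367097 [-0.01710562  0.06722849 -0.29580016]
```

View pics/g1.png

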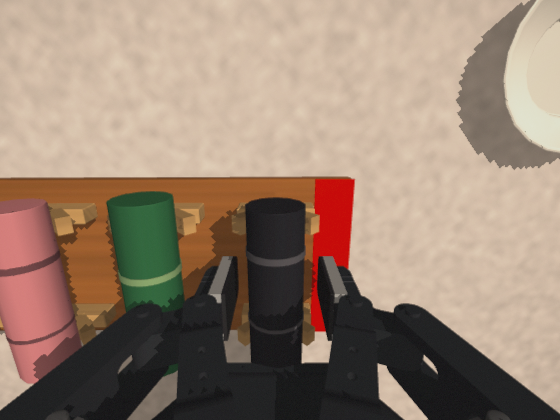

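The fingers straddle the basalt core. The finger midline is at x≈279 px and the core axis at x≈275, so the core is about 1.5 mm toward the plain end. That agrees better with the top-camera estimate, so I'll shift both racks and then grip.

```bash
sed -i 's/^WO=np.array(\[531.9,195.4\])/WO=np.array([530.8,194.4])/; s/^BO=np.array(\[574.0,-195.9\])/BO=np.array([572.9,-196.8])/' h.py
python3 - <<'E'
from h import *
from bench import bot,imaging
p=wood(84)
bot.movel([*p,17],max_speed=30); bot.dwell(.1)
f0=bot.get_state()['contact_force']
bot.grip(0.0,40); s=bot.get_state(); print('gripped',s['t'],s['opening'],s['contact_force']-f0,s['tcp_pos'],p)
bot.movel([*p,27],max_speed=60); bot.dwell(.2); s=bot.get_state(); print(s['opening'],s['contact_force']-f0)
cv2.imwrite('pics/g2.png',imaging.capture('wrist')); cv2.imwrite('pics/g2s.png',imaging.capture('scene')[150:300,290:500].repeat(3,0).repeat(3,1))
E
```

```text
gripped 7.0167 0.2900755343568542 [1.48844396 2.85203781 1.37721011] [586.52666229 258.62978884  17.42332284] [585.6304402  258.03664689]
0.28813911915752793 [ 0.18157037  1.17768186 -1.2219682 ]
```

View pics/g2.png

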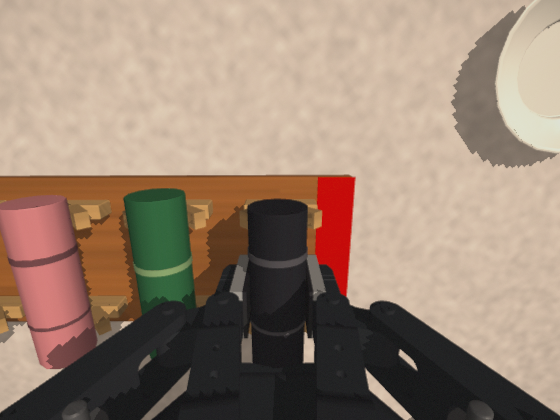

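View pics/g2s.png

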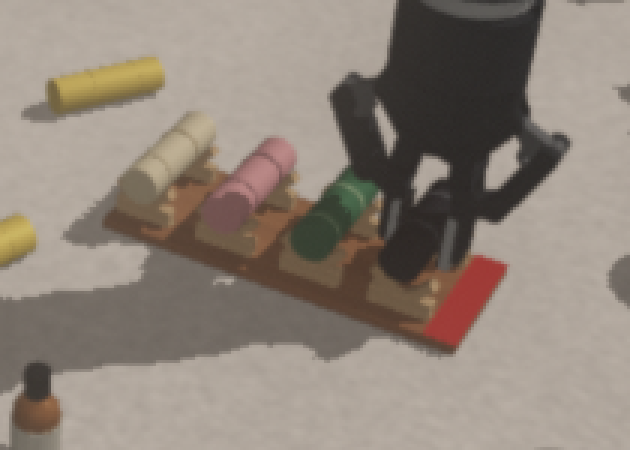

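Run:
```python
from h import *
from bench import bot,imaging
p=wood(84); b=bluep(-84)
bot.movel([*p,110],max_speed=200)
bot.move_ptp([*b,110],[np.pi,0,BY])
bot.movel([*b,42],max_speed=120); bot.dwell(.2); s=bot.get_state(); print(s['t'],s['opening'],s['contact_force'],s['tcp_pos'],b)
cv2.imwrite('pics/p1.png',imaging.capture('wrist')); cv2.imwrite('pics/p1s.png',imaging.capture('scene')[180:320,70:280].repeat(3,0).repeat(3,1))
```

```text
10.5417 0.29057920554515915 [-0.61891335  0.24407106  0.20479314] [ 616.24383886 -124.5865132    43.07145575] [ 615.40774624 -124.34938572]
```

View pics/p1.png

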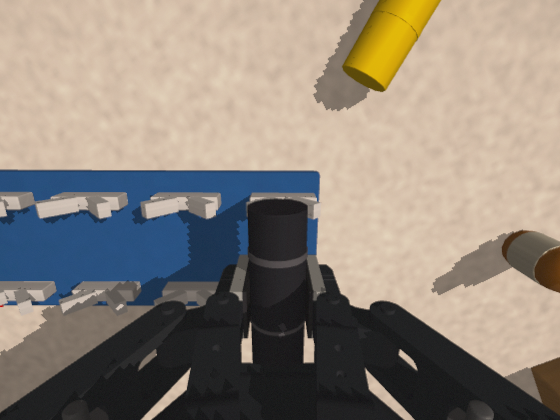

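View pics/p1s.png

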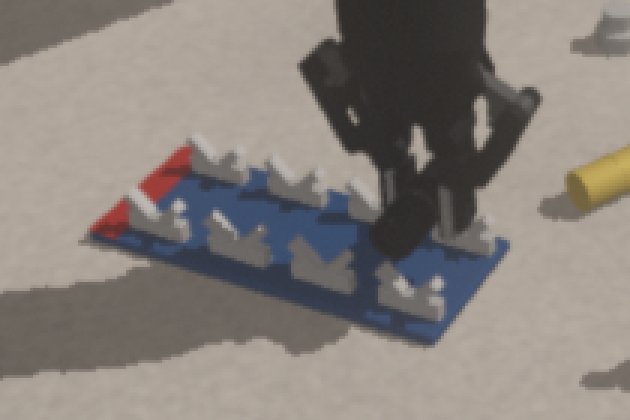

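The basalt core is held over the y=-84 cradle. The core axis is at x≈278 px and the support centre at x≈282.5, so the core must move about 2 mm away from the red end. I'll shift it and then lower under force guard.

```bash
sed -i 's/^WO=np.array(\[[^]]*\])/WO=np.array([531.3,194.8])/; s/^BO=np.array(\[[^]]*\])/BO=np.array([573.9,-195.1])/' h.py
python3 - <<'E'
from h import *
from bench import bot,imaging
b=bluep(-84)
bot.movel([*b,36],max_speed=40); bot.dwell(.15); f0=bot.get_state()['contact_force']
hit=bot.movel([*b,16],max_speed=25,threshold=4); s=bot.get_state(); print(hit,s['t'],s['tcp_pos'],b,s['contact_force']-f0)
bot.dwell(.1); s=bot.get_state(); print(s['tcp_pos'],s['contact_force']-f0)
cv2.imwrite('pics/p2.png',imaging.capture('wrist')); cv2.imwrite('pics/p2s.png',imaging.capture('scene')[180:320,70:280].repeat(3,0).repeat(3,1))
E
```

```text
True 11.775 [ 616.52054005 -122.02449689   17.92699215] [ 616.40774624 -122.64938572] [2.14911696 2.31441761 3.20046839]
[ 616.50873096 -122.03996006   17.91414156] [3.04889061 2.0413506  3.00472146]
```

View pics/p2.png

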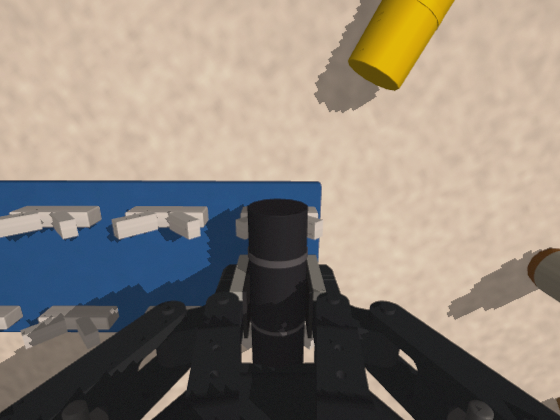

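View pics/p2s.png

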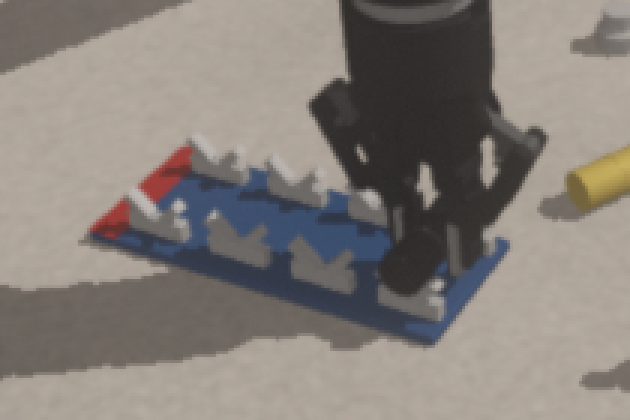

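The core is in the notch: the support is at 237–319 px, centred on the core axis at 278. Contact came 0.5 mm above the original grasp height. I'll ease down and release.

```bash
sed -i 's/^BO=np.array(\[[^]]*\])/BO=np.array([574.1,-194.8])/' h.py
python3 - <<'E'
from h import *
from bench import bot,imaging
b=bluep(-84); t=bot.get_state()['tcp_pos']
print(bot.movel([b[0],b[1],16.6],max_speed=10,threshold=6)); s=bot.get_state(); print(s['tcp_pos'],s['contact_force'])
bot.grip(.48); bot.dwell(.1); s=bot.get_state(); print(s['t'],s['opening'],s['contact_force'],s['tcp_pos'])
bot.movel([*b,110],max_speed=150); s=bot.get_state(); print(s['t'])
cv2.imwrite('pics/p3.png',imaging.capture('wrist')); cv2.imwrite('pics/p3s.png',imaging.capture('scene')[180:320,70:280].repeat(3,0).repeat(3,1))
E
```

```text
True
[ 616.93228146 -121.64093636   17.35648595] [0.43237905 1.18913741 4.08082367]
12.5833 0.47966989328055387 [-0.78816933  0.03741119  0.52800762] [ 617.10205052 -121.36717139   17.03937536]
13.35
```

View pics/p3.png

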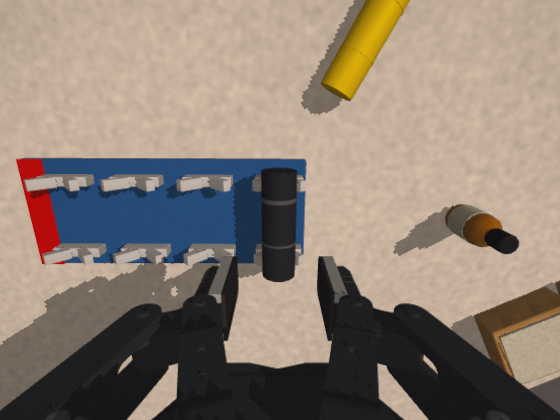

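View pics/p3s.png

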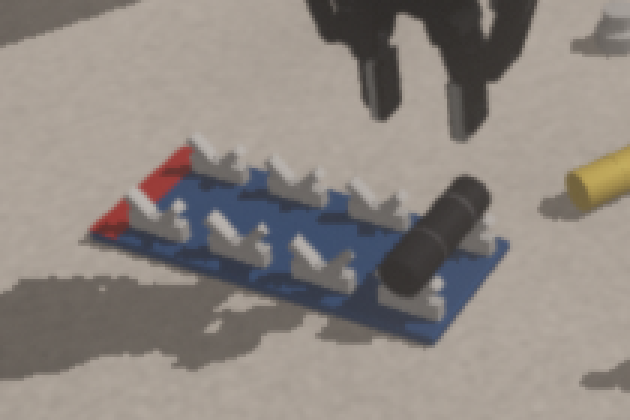

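Basalt is lying in the V across both supports (core rows 168–280 at x≈278). I'll check how well it's centred along x by projecting its expected ends.

Run:
```python
from h import *
from bench import bot,imaging
m=imaging.camera_model('wrist')
im=cv2.imread('pics/p3.png'); V=im.max(2); b,s,c=biggest((V<60)&(np.indices(V.shape)[0]<285)&(np.indices(V.shape)[1]>255)&(np.indices(V.shape)[1]<300)); print(s,c)
# rack corner line check: rack plate far edge & near edge at z=8 as rows (x=±46), supports outer edges z=35 x=±34
a=np.linspace(0,2*np.pi,60)
for dx in (-3,0,3):
  P=np.vstack([rackpose(BO,BY,np.c_[np.full(60,dx+e),-84+13*np.cos(a),37+13*np.sin(a)]) for e in(-41,41)])
  q=proj(P,m); print(dx,q[:,0].min().round(1),q[:,0].max().round(1),q[:,1].min().round(1),q[:,1].max().round(1))
print(proj(rackpose(BO,BY,[[46,-60,8],[-46,-60,8],[46,-106,8],[34,-28,35],[-34,-28,35]]),m).round(1))
hsv=cv2.cvtColor(im,cv2.COLOR_BGR2HSV); col=(hsv[...,0]>100)&(hsv[...,0]<125)&(hsv[...,1]>100); 
print([ (np.nonzero(col[:,x])[0].min(),np.nonzero(col[:300,x])[0].max()) for x in (165,170,240,250)])
```

```text
[ 261  168   36  114 3614] [277.88184837 222.77753182]
-3 258.9 295.7 172.1 287.0
0 258.8 295.7 168.1 283.5
3 258.8 295.8 164.1 279.9
[[246.9 158.5]
 [250.  263.7]
 [305.  158.5]
 [199.3 180.3]
 [205.9 265.7]]
[(np.int64(159), np.int64(262)), (np.int64(159), np.int64(262)), (np.int64(160), np.int64(262)), (np.int64(159), np.int64(262))]
```

It's centred to within about 1 mm, and the plate edges match the model to within about 1.5 px. I'll move serpentinite next, the same way.

```bash
cat > mv.py <<'E'
from h import *
from bench import bot,imaging
import sys
def run(yw,yb,tag):
    p=wood(yw); b=bluep(yb)
    bot.grip(.48,40)
    bot.move_ptp([*p,110],[np.pi,0,WY])
    if bot.movel([*p,17],max_speed=100,threshold=6): print('HIT on descent',bot.get_state()); return
    bot.dwell(.1); f0=bot.get_state()['contact_force']
    cv2.imwrite(f'pics/{tag}g.png',imaging.capture('wrist'))
    bot.grip(0.0,40); s=bot.get_state(); print('grip',s['t'],s['opening'],(s['contact_force']-f0).round(1),s['tcp_pos'].round(1),p.round(1))
    if not .25<s['opening']<.33: print('bad grip'); return
    bot.movel([*p,110],max_speed=150)
    bot.move_ptp([*b,110],[np.pi,0,BY])
    bot.movel([*b,36],max_speed=120); bot.dwell(.2); s=bot.get_state(); f0=s['contact_force']; print('over',s['opening'],s['tcp_pos'].round(1),b.round(1))
    cv2.imwrite(f'pics/{tag}h.png',imaging.capture('wrist'))
    hit=bot.movel([*b,16.6],max_speed=25,threshold=5); s=bot.get_state(); print('down',hit,s['tcp_pos'].round(1),(s['contact_force']-f0).round(1))
    if s['tcp_pos'][2]>19: print('TOO HIGH, stop'); return
    bot.grip(.48); bot.dwell(.1); s=bot.get_state(); print('rel',s['opening'],(s['contact_force']-f0).round(1))
    bot.movel([*b,110],max_speed=150); print('t',bot.get_state()['t'])
    cv2.imwrite(f'pics/{tag}p.png',imaging.capture('wrist')); cv2.imwrite(f'pics/{tag}s.png',imaging.capture('scene')[150:320,70:480].repeat(1.9.__int__()*1,0))
E
python3 -c "
from mv import *
run(28,-28,'c2')"
python3 -c "
import cv2,numpy as np
cv2.imwrite('pics/c2m.png',cv2.resize(np.vstack([np.hstack([cv2.imread('pics/c2g.png'),cv2.imread('pics/c2h.png')]),np.hstack([cv2.imread('pics/c2p.png'),cv2.resize(cv2.imread('pics/c2s.png'),(560,420))])]),(800,600)))"
```

```text
grip 16.475 0.29341392887339757 [-1.   0.4  4.6] [550.1 216.2  17.6] [549.6 216. ]
over 0.29198219052363444 [ 589.1 -171.    37.1] [ 588.3 -170.6]
down True [ 588.3 -169.9   17.9] [0.8 0.7 3.1]
rel 0.4820073035687219 [-0.1  0.7  0.8]
t 21.5417
```

View pics/c2m.png

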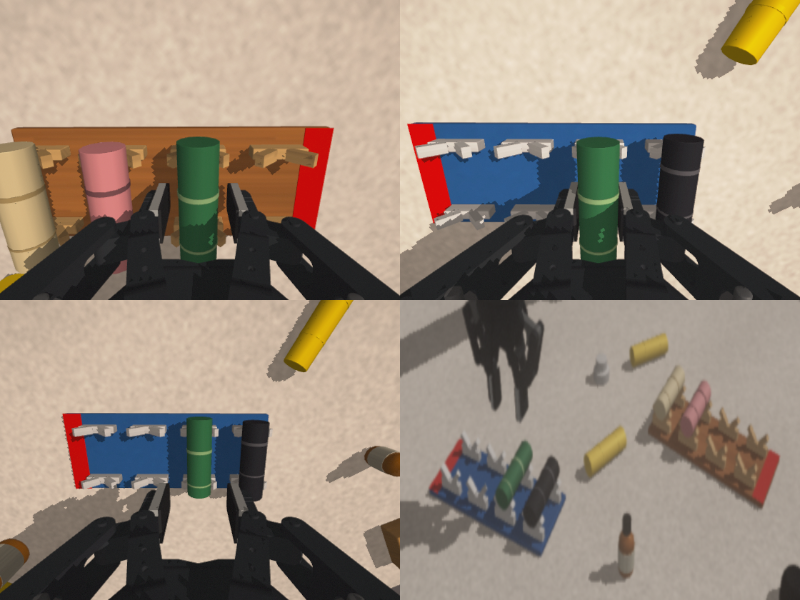

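In the montage, serpentinite was gripped, carried and laid in the y=-28 cradle beside basalt, at about (199,455) in the lower-left tile. Granite is next, then limestone.

```bash
python3 -c "
from mv import *
run(-28,28,'c3')"
cat > mont.py <<'E'
import cv2,numpy as np,sys
t=sys.argv[1]; r=lambda n:cv2.imread(f'pics/{t}{n}.png')
cv2.imwrite(f'pics/{t}m.png',cv2.resize(np.vstack([np.hstack([r('g'),r('h')]),np.hstack([r('p'),cv2.resize(r('s'),(560,420))])]),(800,600)))
E
python3 mont.py c3
```

```text
grip 24.6917 0.2913320326831426 [-0.1  1.2  6.3] [513.6 173.8  17.6] [513.  173.6]
over 0.2922772334595612 [ 560.7 -219.3   37. ] [ 559.9 -219. ]
down True [ 560.  -218.2   17.8] [2.3 1.5 3.3]
rel 0.48057776765817595 [-0.9  1.3  1.1]
t 29.7833
```

View pics/c3m.png

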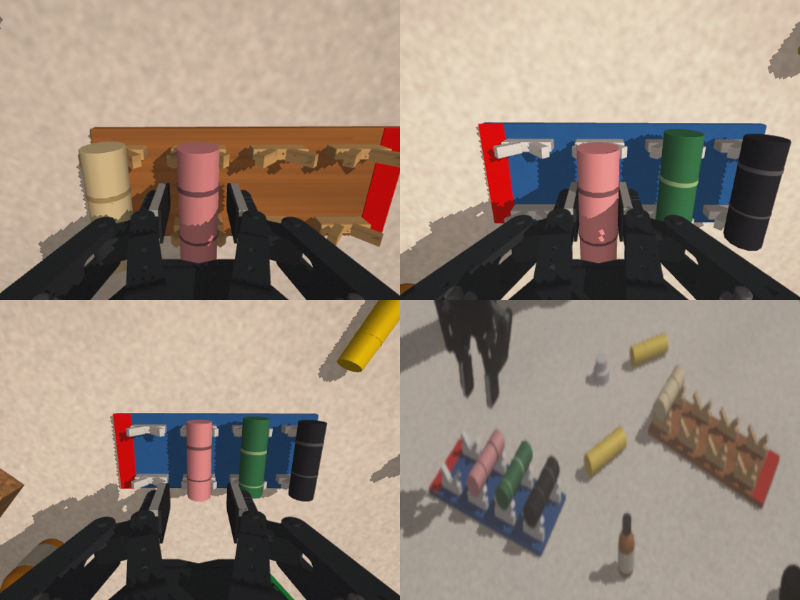

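Granite is in the y=28 cradle, at about (199,460) in the lower-left tile. Limestone is the last one.

```bash
python3 -c "
from mv import *
run(-84,84,'c4')"; python3 mont.py c4
```

```text
grip 32.9583 0.29083958844860724 [0.1 0.7 4.7] [477.1 131.4  17.6] [476.5 131.2]
over 0.28406003680374997 [ 532.3 -267.7   37. ] [ 531.6 -267.3]
down True [ 531.6 -266.5   17.8] [0.7 2.3 3.5]
rel 0.48229937141058005 [0.2 0.6 1. ]
t 38.075
```

View pics/c4m.png

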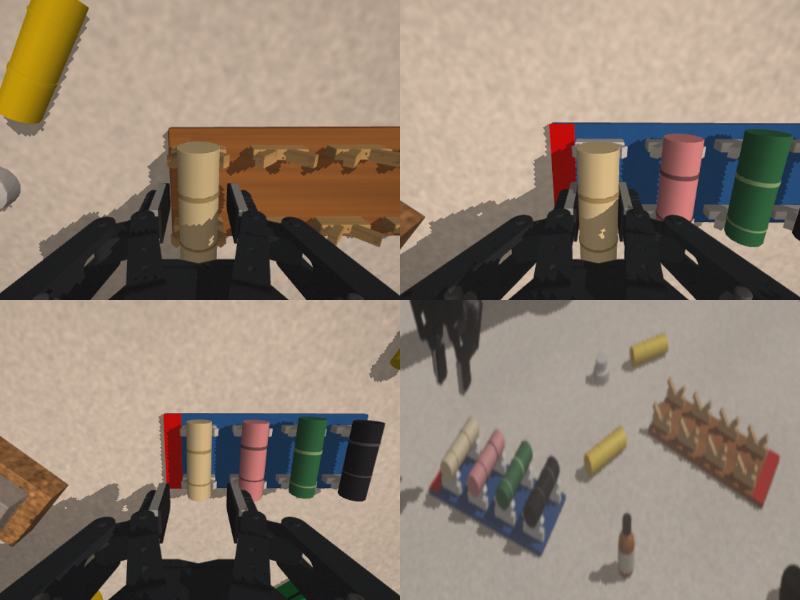

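All four are placed at t=38 s. I'll check centring from an overhead wrist view and the top camera.

Run:
```python
from h import *
from bench import bot,imaging
p=BO-55*np.array([np.cos(BY),np.sin(BY)])
bot.move_ptp([*p,230],[np.pi,0,BY]); bot.dwell(.3)
m=imaging.camera_model('wrist'); im=imaging.capture('wrist'); 
a=np.linspace(0,2*np.pi,60)
hsv=cv2.cvtColor(im,cv2.COLOR_BGR2HSV); H,S,V=[hsv[...,i].astype(int) for i in range(3)]
for nm,y,mm in [('lime',84,(H>14)&(H<35)&(S>35)&(V>80)),('gran',28,((H<8)|(H>170))&(S>50)&(S<165)&(V>60)),('serp',-28,(H>50)&(H<95)&(S>60)),('bas',-84,(V<52))]:
    P=np.vstack([rackpose(BO,BY,np.c_[np.full(60,e),y+13*np.cos(a),37+13*np.sin(a)]) for e in(-41,41)]); q=proj(P,m)
    roi=np.zeros(H.shape,bool); x0,x1=int(q[:,0].min())-3,int(q[:,0].max())+4; roi[80:195,x0:x1]=1
    b=cv2.morphologyEx((mm&roi).astype(np.uint8),cv2.MORPH_OPEN,np.ones((3,3)))
    b=cv2.morphologyEx(b,cv2.MORPH_CLOSE,np.ones((7,3))); b,s,c=biggest(b)
    print(nm,'pred x',q[:,0].min().round(1),q[:,0].max().round(1),'rows',q[:,1].min().round(1),q[:,1].max().round(1),'meas',s[0],s[0]+s[2]-1,s[1],s[1]+s[3]-1)
cv2.imwrite('pics/fin.png',im); cv2.imwrite('pics/fint.png',imaging.capture('top')); cv2.imwrite('pics/finc.png',cv2.resize(im[70:200,150:400],None,fx=3,fy=3)); print(bot.get_state()['t'])
```

```text
lime pred x 183.2 214.3 rows 96.8 178.8 meas 185 214 80 180
gran pred x 238.1 264.6 rows 96.7 178.7 meas 240 265 97 178
serp pred x 291.7 318.1 rows 96.6 178.6 meas 293 318 94 175
bas pred x 342.1 373.2 rows 96.4 178.5 meas 344 372 98 177
39.25
```

View pics/finc.png

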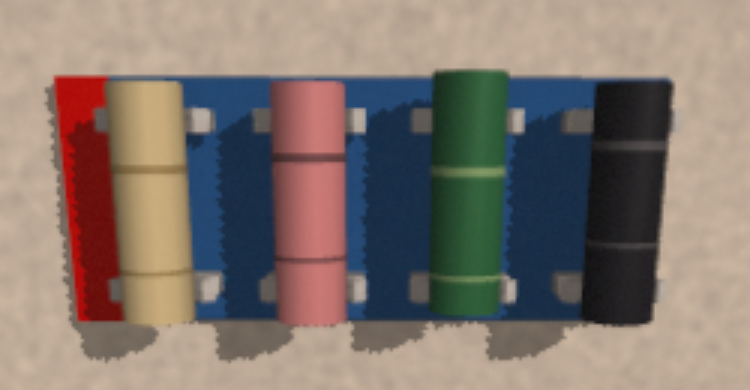

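View pics/fint.png

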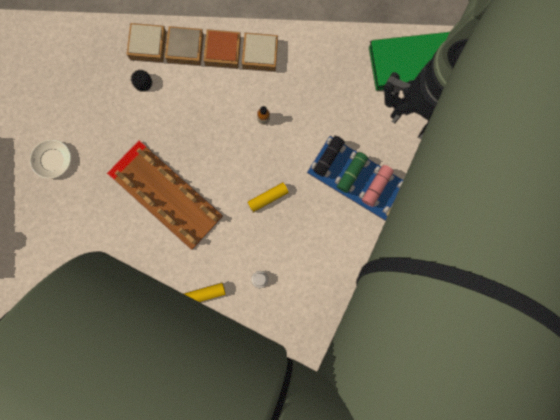

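Three cores are centred to about 1 mm. Serpentinite, already off-centre in the wooden rack, is about 3 mm toward +x (rows 94–175 against 96.6–178.6 expected). There's time to re-centre it.

Run:
```python
from h import *
from bench import bot,imaging
b=bluep(-28); b2=b-3.2*np.array([np.cos(BY),np.sin(BY)])
bot.move_ptp([*b,110],[np.pi,0,BY])
hit=bot.movel([*b,17],max_speed=100,threshold=6); print(hit)
assert not hit
bot.dwell(.1); f0=bot.get_state()['contact_force']
bot.grip(0.,40); s=bot.get_state(); print(s['opening'],(s['contact_force']-f0).round(1),s['tcp_pos'].round(1))
assert .25<s['opening']<.33
bot.movel([*b,32],max_speed=60); bot.movel([*b2,32],max_speed=30); bot.dwell(.2); f0=bot.get_state()['contact_force']; print(bot.get_state()['tcp_pos'].round(1),b2)
hit=bot.movel([*b2,16.4],max_speed=25,threshold=5); s=bot.get_state(); print(hit,s['tcp_pos'].round(1),(s['contact_force']-f0).round(1))
assert s['tcp_pos'][2]<19
bot.grip(.48); bot.dwell(.1)
bot.movel([*b2,110],max_speed=150)
p=BO-55*np.array([np.cos(BY),np.sin(BY)])
bot.move_ptp([*p,230],[np.pi,0,BY]); bot.dwell(.3)
im=imaging.capture('wrist'); hsv=cv2.cvtColor(im,cv2.COLOR_BGR2HSV); H,S,V=[hsv[...,i].astype(int) for i in range(3)]
g=((H>50)&(H<95)&(S>60)); g[195:]=0; print(biggest(g)[1])
cv2.imwrite('pics/fin2.png',np.vstack([cv2.resize(im[70:200,150:400],(600,312)),cv2.resize(imaging.capture('scene')[180:320,60:460],(600,210))])); print(bot.get_state()['t'])
```

```text
False
0.29522389818050043 [1.3 3.4 5. ] [ 589.2 -170.2   17.8]
[ 590.8 -172.2   31.8] [ 591.02927215 -172.26913795]
True [ 591.3 -171.6   18. ] [1.3 1.2 3.3]
[ 292   96   27   69 1602]
44.8667
```

View pics/fin2.png

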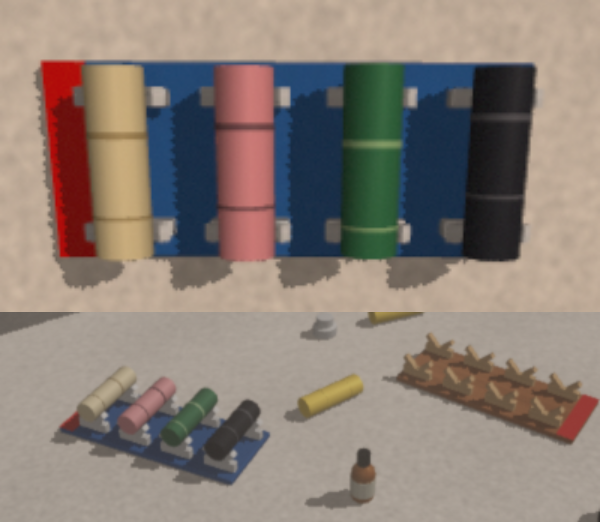

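All four cores now line up level across both supports, in the order cream, pink, green, black from the red end. The yellow look-alikes haven't been touched. Handing in.

```bash
python3 -c "
from bench import bot
bot.sign_off()"
```

```text
the job is handed in; nothing more can be done
```

All four cores are in the blue rack in reversed order. From its red end they run limestone, granite, serpentinite, basalt. I handed in at about 45 s of robot time, with the gripper clear, and the yellow look-alikes were not touched.

- **Gentleness:** each core was lowered under force guard and released at first contact, within about 0.5 mm of the height it was gripped at. The contact forces I read stayed under about 7 N.
- **Centring:** the last wrist picture shows each core in its V, across both supports. Limestone, granite and basalt are within about 1 mm of centre. For limestone this is from the picture, because its colour mask ran into the table.
- **Serpentinite:** it first sat about 3 mm off-centre, so I lifted it again and moved it 3.2 mm. The picture then showed it level with the others, but the automatic check saw only part of it; its far end was within 1 px of the expected place.
- **Disagreement:** the top and wrist cameras put the racks about 3 mm apart. I settled this with close views during the first grasp and placing.

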